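# Catch and close the gauge case lid

## Task

The orange lid of the gauge case stands open, leaning back past upright. Tip it forward with a fingertip, catch it from below on a finger as it falls, and lower it gently until it is fully shut, never letting it slam; only touch it, never pinch it between the fingers. Leave the valve body in its nest and everything else on the bench where it is, and finish clear of the case.

Things in the scene. Friction and masses are not known exactly. Their poses are not given: they have to be found in the camera images.
- lid (a joint): Orange lid's angle, rad: 0 = fully shut on the rim, pi/2 = upright, 1.80 = leaning back on its stop, where it stands at the start. About 0.3 kg, no catch or spring: from upright it falls either way, braked only by drag in the hinge; tipped just past upright it takes some 2 s to come down and slams. Part way down it weighs up to 1.7 N at the tab.
- lid_hinge (a point): Middle of the lid's hinge line, on the top rim of the case, on the robot's left, 90 mm above the bench. Axes as the case's: y along the hinge, -x from the hinge to the case's front (which faces the robot's right, within 30 degrees), z up. At angle a the lid runs from here along (-cos a, 0, sin a). Orange panel: 115 mm from hinge to front, 190 mm wide, 9 mm thick.
- lid_tab (a point): Middle of the free front edge, underside, of the aluminium tab on the lid; 140 mm from the hinge line. Moves with the lid. The tab is 90 mm wide along the hinge, 6 mm thick, and juts 25 mm beyond the orange panel and the case's front wall, so a finger can stay under it until the lid is shut. Lid and tab have a flat underside, 1 mm above the rim when shut.
- case: Open grey gauge case, 115 mm deep (x) by 190 mm wide (y) by 90 mm high, fixed to the bench, with a pink foam nest inside (its top 75 mm above the bench). Origin: centre of the underside; x points from the front to the hinge side, y along the hinge, z up.
- valve_center (a point): Centre of the aluminium valve body (52 x 70 x 30 mm) lying loose in the pocket of the foam nest; its top is at 75 mm above the bench, under the rim. To be left alone.
- housing: Loose open aluminium housing, 70 x 50 x 38 mm, beside the case on its +y side (between it and the robot); origin at the centre of its underside. Leave alone.
- plug: Loose brass plug gauge standing upright beside the case on its -y side, beyond it from the robot, 28 mm diameter, 50 mm high; origin at the centre of its underside. Leave alone.
- carton: White carton 70 x 70 x 100 mm; origin at the centre of its underside. Leave alone.
- bottle: Blue bottle, 60 mm diameter, 160 mm high; origin at the centre of its underside. Leave alone.
- foam: Pink foam block 120 x 120 x 50 mm with a round pocket; origin at the centre of its underside. Leave alone.
- driver: Red-handled screwdriver lying on the bench. Leave alone.
- spanner: Steel spanner lying on the bench. Leave alone.
Mind the look-alikes: they are no part of the job. Of the things that look like the case, the larger one is meant.

How it is judged:
On the way:
1. the falling lid is caught: part way down it rests on the fingers and comes down no faster than they do (value of joint lid between 0.12 and 1 rad and velocity of joint lid between -0.7 and 0.3 rad/s and contact force between the fingers and lid above 0.2 N), for 0.2 s.
At the end, for the whole second after the job is handed in: the lid is fully shut (within 0.03 rad, about 4 mm at the tab) and still; the valve body lies in its nest within 15 mm of where it was and every other loose thing within 20 mm (value of joint lid below 0.03 rad and velocity of joint lid between -0.05 and 0.05 rad/s and z of valve_center in the frame of case below 0.065 m and distance of valve_center from where it was at the start of the episode below 0.015 m and distance of each of housing, plug, carton, bottle, foam, driver, spanner from where it was at the start of the episode below 0.02 m); the robot touches nothing.
It fails at once if the lid is let slam: while its tab is still some 6 to 17 mm above shut (0.04 to 0.12 rad) it comes down faster than 0.7 rad/s, about 0.1 m/s at the tab (value of joint lid between 0.04 and 0.12 rad and velocity of joint lid below -0.7 rad/s).
It fails at once if the lid is pinched: squeezed between the fingers (the grasp point lies within the lid's thickness while the fingers press on it with over 8 N) (z of the grasp point in the frame of lid between -0.002 and 0.011 m and x of the grasp point in the frame of lid between -0.155 and 0.01 m and y of the grasp point in the frame of lid between -0.11 and 0.11 m and contact force between the fingers and lid above 8 N).
It fails at once if the valve body is lifted or shifted in its nest (z of valve_center in the frame of case above 0.07 m or distance of valve_center from where it was at the start of the episode above 0.015 m).
It fails at once if something else on the bench is moved or lifted by more than 20 mm (distance of any of housing, plug, carton, bottle, foam, driver, spanner from where it was at the start of the episode above 0.02 m).
It also fails if it takes over 48 s, if anything falls off the work surface, if the arm or the gripper's body presses on something with over 40 N, if the wrist force passes 120 N, or if a joint passes its speed limit or range.

## Robot

A 7-joint arm with a two-finger parallel gripper is mounted at the origin on the work surface. World frame = base frame: x ahead of the robot, y to its left, z up, the work surface at z = 0. Lengths are in m, angles in rad, forces in N, time in s.
With the tool pointing down it reaches from about 0.425 to 0.925 m from the base axis. Payload 6.8 kg.
Tool frame: the origin (TCP) lies midway between the tips of the shut fingers; the grasp point (between the pads) lies 19 mm behind it; z points along the fingers, y is the line along which they close (so a half turn about z gives the same grasp; the last joint's range is limited). The gripper opens to 85 mm and grips with 20 to 120 N. Pads are 22 mm wide; open, the fingers measure 114 mm over their backs; the gripper's body (76 mm by 85 mm) begins 54 mm behind the grasp point. The pads swing forward as they close: fully open they stand 13 mm farther back than shut.
Start: joints at [-1.392, 0.477, 0.022, 1.555, -0.011, 1.109, -0.083], TCP at [0.191, 0.647, 0.231] pointing down, gripper open.
Joint ranges: [-2.96, 2.96], [-0.34, 2.1], [-1.41, 1.46], [0.24, 2.44], [-1.37, 4.51], [0.17, 1.92], [-2.96, 2.96]. Speed limits (rad/s): [2.39, 2.39, 3.14, 3.14, 3.14, 3.14, 3.14].

## Interface

Orientations are given as a unit quaternion [w, x, y, z].
In Python, from station import * gives the robot as it stands. The module is installed in compiled form; this text tells all that it offers.
- The arm moves only by the shell command python3 -m jog 'ROWS' [OPENING] [FORCE]. ROWS is JSON, a list of rows, each an object of numbers: "x", "y", "z": the shift along the tool's x, y, z in m; "ax", "ay", "az": the turn, a rotation vector about the tool's x, y, z in rad. In form: [{"x": .., "y": .., "z": .., "ax": .., "ay": .., "az": ..}, ...]. A call has 1 to 12 rows; each row is the pose to reach, as a shift and turn from the pose commanded when the call began, along the tool's axes at that moment; what a row does not reach only later rows make up. A row lasts 1/10 s, in which the tool goes at most 50 mm and 8.59 degrees, less where a joint would pass 70% of its speed; a pose out of reach is approached as far as the arm can. A call with a gripper value outside its range is refused whole. OPENING is the opening, from 0 (shut) to 1 (fully open), set as the call begins (- or left out, the last holds). The fingers move at their own pace and stop on an object; FORCE is the grip in N (left out, the last holds). Time passes only in rows, so rows that repeat a pose let the fingers close. It gives the time, the measured TCP pose, the force, the opening and the grip force at its end, in the units of the state.
- get_obs(): the state, without advancing time (a new reading comes with each control period).
- read_camera(name): name is "scene" or "top" or "wrist"; returns the picture (420x560x3 uint8, red, green, blue); there is no depth.
- camera_params(name): a dict with "K" (3x3 intrinsics, pixels), "origin" and "attitude" of the camera in the world. Camera axes: x right, y up, looking along -z (the intrinsics and any distortion apply to the point x, -y, -z); pixel columns grow to the right and rows downward; lengths in m; the calibration is good to about 2 mm. A picture is of the moment at which its call begins: read the wrist's pose just before it. camera_params takes no time and is no camera call; for the wrist camera it gives the pose at the moment of the call.
- hand_in(): hands the job in; it is judged then, once.
The state is a dict: "t": time; "q": joint angles; "joint_vel": joint speeds; "joint_torque": joint torques, N m; "eef_pos": TCP position; "tool_rot": TCP orientation; "contact_force": force on the tool from outside, world axes, zero at the start; "torque": the same for the moment, N m; "gripper_width": opening from 0.0 (shut) to 1.0 (fully open); "grasp_force": force on a finger pad.
Only numpy, scipy, OpenCV 4.12 (cv2) and the standard library are available. Lean on these libraries where they do the work, as an engineer would, in place of code of your own. Each camera call takes 0.05 s, during which the arm holds its last target. There are 200 camera calls.

## Working session

There is one attempt and no reset: what is moved stays moved. The work goes in short steps, Python scripts to look and compute and a shell command to move; the robot and the scene stay as the last step left them, time stands still between calls to the robot, and variables do not carry over. Pictures are saved under pics/ and viewed, at most 10 in all, crops included, and the job is handed in when it is done.

```bash
mkdir -p pics; python3 - <<'E'
from station import *
import cv2,numpy as np
o=get_obs();print({k:np.round(v,3).tolist() for k,v in o.items()})
for n in("scene","top"):
    p=camera_params(n);print(n,{k:np.round(v,4).tolist() if not isinstance(v,str) else v for k,v in p.items()})
    cv2.imwrite(f"pics/{n}0.png",cv2.cvtColor(read_camera(n),cv2.COLOR_RGB2BGR))
a=[cv2.resize(cv2.imread(f"pics/{n}0.png"),(800,600),interpolation=cv2.INTER_CUBIC) for n in("scene","top")]
cv2.imwrite("pics/s0.png",a[0]);cv2.imwrite("pics/t0.png",a[1])
E
```

```text
{'t': 0.0, 'q': [-1.392, 0.478, 0.022, 1.556, -0.012, 1.109, -0.083], 'joint_vel': [0.001, -0.0, 0.0, -0.001, -0.001, 0.001, 0.0], 'joint_torque': [0.0, -59.646, 1.608, -28.119, 0.012, 0.01, 0.0], 'eef_pos': [0.191, 0.647, 0.23], 'tool_rot': [-0.0, 0.143, 0.99, -0.001], 'contact_force': [0.314, -1.101, -0.2], 'torque': [-0.013, -0.003, 0.0], 'grasp_force': 0.0, 'gripper_width': 1.0}
scene {'K': [[467.7015, 0.0, 286.5633], [0.0, 467.7015, 207.1738], [0.0, 0.0, 1.0]], 'origin': [1.3113, -0.6491, 0.7847], 'attitude': [0.7984, 0.4313, 0.2084, 0.3648]}
top {'K': [[396.1871, 0.0, 280.8382], [0.0, 396.1871, 202.3941], [0.0, 0.0, 1.0]], 'origin': [0.2986, 0.028, 1.0319], 'attitude': [0.7057, 0.0625, -0.0567, -0.7035]}
```

View pics/s0.png

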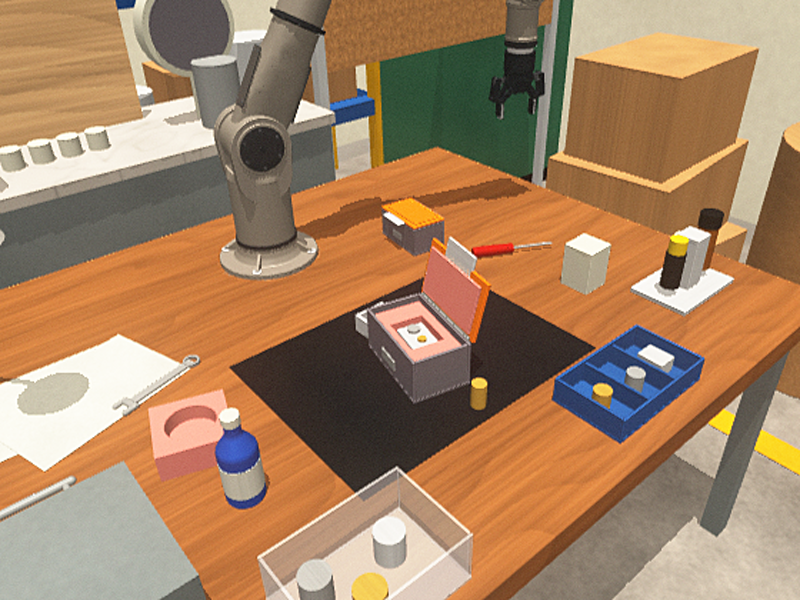

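View pics/t0.png

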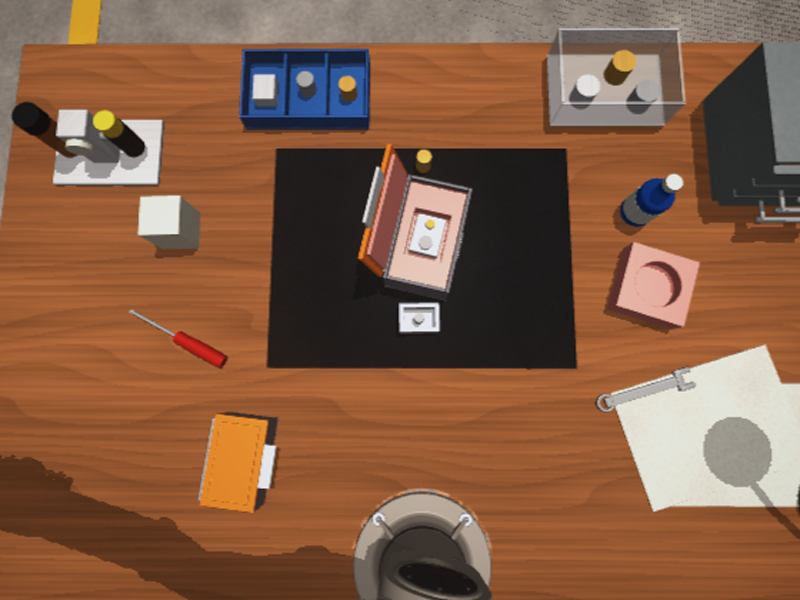

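Both views show the case with its lid open at about (420,340) in scene and (425,235) in top. I'll enlarge both around it.

```bash
python3 - <<'E'
import cv2,numpy as np
s=cv2.imread("pics/scene0.png");t=cv2.imread("pics/top0.png")
# scene crop x 245..365,y 155..285 ; top crop x 240..340,y 95..205 ; scales 4 
a=cv2.resize(s[155:300,245:345],None,fx=4,fy=4,interpolation=cv2.INTER_CUBIC)
b=cv2.resize(t[95:240,240:340],None,fx=4,fy=4,interpolation=cv2.INTER_CUBIC)
cv2.imwrite("pics/c1.png",np.hstack([a,b]))
E
```

```text
(no output)
```

View pics/c1.png

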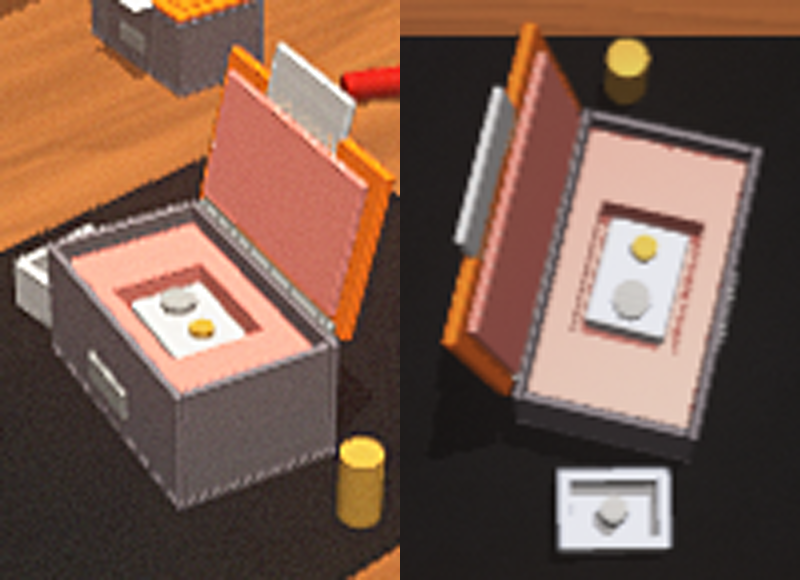

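```bash
cat >h.py <<'E'
from station import *
import numpy as np
from scipy.spatial.transform import Rotation as R
def rot(q): return R.from_quat(np.roll(q,-1))
def ray(n,u,v,p=None):
    p=p or camera_params(n);K=np.array(p["K"])
    d=np.linalg.inv(K)@[u,v,1];d=rot(p["attitude"]).apply([d[0],-d[1],-d[2]])
    return np.array(p["origin"]),d/np.linalg.norm(d)
def tri(rays):
    A=sum(np.eye(3)-np.outer(d,d) for o,d in rays);b=sum((np.eye(3)-np.outer(d,d))@o for o,d in rays)
    x=np.linalg.solve(A,b);return x,max(np.linalg.norm(np.cross(x-o,d)) for o,d in rays)
E
python3 - <<'E'
from h import *
print(camera_params("scene").keys())
P={'FN':((52,242),(295,437)),'FF':((180,395),(362,150)),'HF':((336,340),(185,112)),'HN':((197,205),(118,398)),'T1':((280,42),(58,243)),'T2':((355,100),(98,88))}
X={}
for k,(s,t) in P.items():
    x,e=tri([ray("scene",245+s[0]/4-.4,155+s[1]/4-.4),ray("top",240+t[0]/4-.4,95+t[1]/4-.4)]);X[k]=x;print(k,x.round(4),round(e,4))
for a,b in(('FN','FF'),('HN','HF'),('FN','HN'),('FF','HF'),('T1','T2')):
    d=X[b]-X[a];print(a,b,np.linalg.norm(d).round(4),np.degrees(np.arctan2(d[1],d[0])).round(1))
E
```

```text
dict_keys(['K', 'origin', 'attitude'])
FN [ 0.4561 -0.0421  0.0884] 0.0002
FF [ 0.6376 -0.0852  0.0882] 0.0007
HF [0.6613 0.0237 0.0884] 0.0008
HN [0.4808 0.0652 0.0837] 0.0004
T1 [0.5363 0.0911 0.2239] 0.001
T2 [0.6227 0.0714 0.2245] 0.0003
FN FF 0.1866 -13.4
HN HF 0.1852 -12.9
FN HN 0.1102 77.0
FF HF 0.1115 77.7
T1 T2 0.0886 -12.8
```

```bash
python3 -m jog '[{"x":0,"y":0,"z":-0.05},{"x":-0.533,"y":-0.434,"z":-0.08,"az":-0.06},{"x":-0.533,"y":-0.434,"z":-0.08,"az":-0.06},{"x":-0.533,"y":-0.434,"z":-0.08,"az":-0.06},{"x":-0.533,"y":-0.434,"z":-0.08,"az":-0.06},{"x":-0.533,"y":-0.434,"z":-0.08,"az":-0.06},{"x":-0.533,"y":-0.434,"z":-0.08,"az":-0.06},{"x":-0.533,"y":-0.434,"z":-0.08,"az":-0.06},{"x":-0.533,"y":-0.434,"z":-0.08,"az":-0.06},{"x":-0.533,"y":-0.434,"z":-0.08,"az":-0.06},{"x":-0.533,"y":-0.434,"z":-0.08,"az":-0.06},{"x":-0.533,"y":-0.434,"z":-0.08,"az":-0.06}]'; python3 -c "
from h import *
o=get_obs();print(o['t'],o['q'],o['eef_pos'],o['tool_rot'])"
```

```text
0.1 [-1.39209947  0.47773989  0.02235908  1.55635064 -0.01148806  1.10931245
 -0.08312313] [0.19081678 0.64690567 0.23040903] [-4.97800686e-05  1.42913546e-01  9.89734819e-01 -8.39469495e-04]validation failed for argument at $[0]...
```

```bash
python3 -m jog '[{"x":0.0,"y":0.0,"z":-0.05,"ax":0.0,"ay":0.0,"az":0.0},{"x":-0.1,"y":-0.08,"z":-0.08,"ax":0.0,"ay":0.0,"az":-0.06}]'
```

```text
t: 0.3
eef_pos: [0.2133, 0.6133, 0.2962]
tool_rot: [-0.001, 0.108, 0.994, 0.004]
contact_force: [0.9, 0.4, 1.0]
gripper_width: 0.999
grasp_force: 0.0
```

```bash
python3 -m jog '[{"x":-0.47,"y":-0.44,"z":-0.015,"ax":0.0,"ay":0.0,"az":0.0},{"x":-0.47,"y":-0.44,"z":-0.015,"ax":0.0,"ay":0.0,"az":0.0},{"x":-0.47,"y":-0.44,"z":-0.015,"ax":0.0,"ay":0.0,"az":0.0},{"x":-0.47,"y":-0.44,"z":-0.015,"ax":0.0,"ay":0.0,"az":0.0},{"x":-0.47,"y":-0.44,"z":-0.015,"ax":0.0,"ay":0.0,"az":0.0},{"x":-0.47,"y":-0.44,"z":-0.015,"ax":0.0,"ay":0.0,"az":0.0},{"x":-0.47,"y":-0.44,"z":-0.015,"ax":0.0,"ay":0.0,"az":0.0},{"x":-0.47,"y":-0.44,"z":-0.015,"ax":0.0,"ay":0.0,"az":0.0},{"x":-0.47,"y":-0.44,"z":-0.015,"ax":0.0,"ay":0.0,"az":0.0},{"x":-0.47,"y":-0.44,"z":-0.015,"ax":0.0,"ay":0.0,"az":0.0},{"x":-0.47,"y":-0.44,"z":-0.015,"ax":0.0,"ay":0.0,"az":0.0},{"x":-0.47,"y":-0.44,"z":-0.015,"ax":0.0,"ay":0.0,"az":0.0}]';  python3 -c "
from h import *
o=get_obs();print(o['t'],o['q'].round(3),o['eef_pos'],o['tool_rot'])"
```

```text
t: 1.5
eef_pos: [0.5538, 0.1078, 0.3066]
tool_rot: [-0.0, 0.113, 0.994, 0.0]
contact_force: [0.3, 1.0, -0.3]
gripper_width: 0.999
grasp_force: 0.0
1.5 [-0.601  0.233  0.361  1.752 -0.089  1.173  1.13 ] [0.55381617 0.10776064 0.30660219] [-1.62190692e-04  1.13048952e-01  9.93589405e-01  4.75549858e-05]
```

```bash
python3 -m jog '[{"x":-0.01,"y":-0.05,"z":0.0,"ax":0.0,"ay":0.0,"az":0.0},{"x":-0.02,"y":-0.1,"z":0.0,"ax":0.0,"ay":0.0,"az":0.0},{"x":-0.03,"y":-0.15,"z":0.0,"ax":-0.14,"ay":0.0,"az":0.0},{"x":-0.03,"y":-0.2,"z":0.0,"ax":-0.28,"ay":0.0,"az":0.0},{"x":-0.03,"y":-0.25,"z":0.0,"ax":-0.42,"ay":0.0,"az":0.0},{"x":-0.03,"y":-0.28,"z":0.03,"ax":-0.56,"ay":0.0,"az":0.0},{"x":-0.03,"y":-0.28,"z":0.07,"ax":-0.7,"ay":0.0,"az":0.0},{"x":-0.03,"y":-0.28,"z":0.11,"ax":-0.84,"ay":0.0,"az":0.0},{"x":-0.03,"y":-0.28,"z":0.15,"ax":-0.98,"ay":0.0,"az":0.0},{"x":-0.03,"y":-0.28,"z":0.18,"ax":-1.12,"ay":0.0,"az":0.0},{"x":-0.03,"y":-0.28,"z":0.18,"ax":-1.26,"ay":0.0,"az":0.0},{"x":-0.03,"y":-0.28,"z":0.18,"ax":-1.26,"ay":0.0,"az":0.0}]';  python3 -c "
from h import *
o=get_obs();print(o['t'],o['q'].round(3),o['eef_pos'],rot(o['tool_rot']).as_matrix().round(3))"
```

```text
t: 2.7
eef_pos: [0.517, -0.1708, 0.1214]
tool_rot: [0.064, 0.096, 0.801, 0.587]
contact_force: [0.1, 0.6, -0.3]
gripper_width: 1.001
grasp_force: 0.0
2.7 [ 0.539  0.903  0.254  1.764 -1.111  1.662  2.782] [ 0.51704056 -0.17078171  0.12143003] [[-0.973  0.078  0.215]
 [ 0.229  0.292  0.929]
 [ 0.01   0.953 -0.302]]
```

```bash
cat >>h.py <<'E'
H=np.array([.572,.046,.09]);U=np.array([np.cos(np.radians(77.1)),np.sin(np.radians(77.1)),0]);V=np.array([-U[1],U[0],0]);Z=np.array([0,0,1.])
def rows(W,P0=None):  # W: list of (u,z,beta), absolute z
    o=get_obs();R0=rot(o["tool_rot"]);p0=np.array(o["eef_pos"])
    f=lambda p,M:[*np.round(R0.inv().apply(p-p0),3),*np.round((R0.inv()*M).as_rotvec(),3)]
    out=[]
    for u,z,b in W:
        M=R.from_matrix(np.c_[V,np.sin(b)*U+np.cos(b)*Z,np.cos(b)*U-np.sin(b)*Z])
        r=f(H+u*U+(z-H[2])*Z,M);out.append(r)
        print('{'+','.join(f'"{k}":{x+0.0}' for k,x in zip(("x","y","z","ax","ay","az"),r))+'},')
    q=rot(o["tool_rot"]).as_matrix();e=p0-H
    print('now u,v,z',(e@U).round(4),(e@V).round(4),p0[2].round(4),'beta',np.arctan2(-q[2,2],q[:,2]@U).round(3),'q',o['q'].round(2),'F',np.round(o['contact_force'],1))
def W(a,half,b=None,back=.006,eng=.018,bmin=.35):
    b=max(min(a,np.pi/2),bmin) if b is None else b
    E=np.array([-.14*np.cos(a),.091+.14*np.sin(a)])
    p=E+(eng+back)*np.array([np.cos(b),-np.sin(b)])+half*np.array([np.sin(b),np.cos(b)])
    return (*p,b)
E
python3 -c "
from h import *
L=[(-.22,.17,.35),(-.22,.22,.49),(-.2,.26,.63),(-.17,.29,.77),(-.13,.30,.91),(-.09,.30,1.05),(-.05,.30,1.19),(-.01,.295,1.33),(.025,.285,1.47),(.04,.275,1.57),(.04,.275,1.57)]
rows(L); print(W(1.66,.021))"
```

```text
{"x":-0.005,"y":0.047,"z":-0.011,"ax":0.044,"ay":0.002,"az":-0.011},
{"x":-0.004,"y":0.095,"z":-0.026,"ax":0.184,"ay":0.001,"az":-0.011},
{"x":-0.004,"y":0.139,"z":-0.019,"ax":0.324,"ay":0.0,"az":-0.011},
{"x":-0.003,"y":0.177,"z":0.0,"ax":0.464,"ay":0.0,"az":-0.011},
{"x":-0.003,"y":0.199,"z":0.035,"ax":0.604,"ay":-0.001,"az":-0.011},
{"x":-0.003,"y":0.211,"z":0.073,"ax":0.744,"ay":-0.002,"az":-0.011},
{"x":-0.002,"y":0.223,"z":0.112,"ax":0.884,"ay":-0.003,"az":-0.011},
{"x":-0.002,"y":0.23,"z":0.151,"ax":1.024,"ay":-0.004,"az":-0.011},
{"x":-0.002,"y":0.231,"z":0.188,"ax":1.164,"ay":-0.005,"az":-0.011},
{"x":-0.002,"y":0.226,"z":0.205,"ax":1.264,"ay":-0.005,"az":-0.011},
{"x":-0.002,"y":0.226,"z":0.205,"ax":1.264,"ay":-0.005,"az":-0.011},
now u,v,z -0.2236 0.0052 0.1214 beta 0.306 q [ 0.54  0.9   0.25  1.76 -1.11  1.66  2.78] F [ 0.1  0.6 -0.3]
(np.float64(0.03347195837110426), np.float64(0.20644335858831517), 1.5707963267948966)
```

```bash
python3 -m jog '[{"x":-0.005,"y":0.047,"z":-0.011,"ax":0.044,"ay":0.0,"az":-0.01},{"x":-0.004,"y":0.095,"z":-0.026,"ax":0.184,"ay":0.0,"az":-0.01},{"x":-0.004,"y":0.139,"z":-0.019,"ax":0.324,"ay":0.0,"az":-0.01},{"x":-0.003,"y":0.177,"z":0.0,"ax":0.464,"ay":0.0,"az":-0.01},{"x":-0.003,"y":0.199,"z":0.035,"ax":0.604,"ay":0.0,"az":-0.01},{"x":-0.003,"y":0.211,"z":0.073,"ax":0.744,"ay":0.0,"az":-0.01},{"x":-0.002,"y":0.223,"z":0.112,"ax":0.884,"ay":0.0,"az":-0.01},{"x":-0.002,"y":0.23,"z":0.151,"ax":1.024,"ay":0.0,"az":-0.01},{"x":-0.002,"y":0.231,"z":0.188,"ax":1.164,"ay":0.0,"az":-0.01},{"x":-0.002,"y":0.226,"z":0.205,"ax":1.264,"ay":0.0,"az":-0.01},{"x":-0.002,"y":0.226,"z":0.205,"ax":1.264,"ay":0.0,"az":-0.01},{"x":-0.002,"y":0.226,"z":0.205,"ax":1.264,"ay":0.0,"az":-0.01}]' 0.5
python3 - <<'E'
from h import *
import cv2
rows([(.034,.275,1.57),(.034,.206,1.57)])
s=cv2.cvtColor(read_camera("scene"),cv2.COLOR_RGB2BGR)[110:260,245:395]
t=cv2.cvtColor(read_camera("top"),cv2.COLOR_RGB2BGR)[75:225,210:360]
cv2.imwrite("pics/c2.png",cv2.resize(np.hstack([s,t]),(800,400),interpolation=cv2.INTER_CUBIC))
E
```

```text
t: 3.9
eef_pos: [0.5809, 0.0891, 0.2809]
tool_rot: [0.004, 0.108, 0.994, -0.001]
contact_force: [-0.8, -1.6, -0.1]
gripper_width: 0.498
grasp_force: 0.0
{"x":-0.001,"y":-0.01,"z":0.006,"ax":-0.002,"ay":0.009,"az":0.009},
{"x":0.0,"y":-0.01,"z":0.075,"ax":-0.002,"ay":0.009,"az":0.009},
now u,v,z 0.044 0.0009 0.2809 beta 1.572 q [-0.56  0.29  0.37  1.74 -0.11  1.12  1.2 ] F [-0.8 -1.6 -0.1]
```

View pics/c2.png

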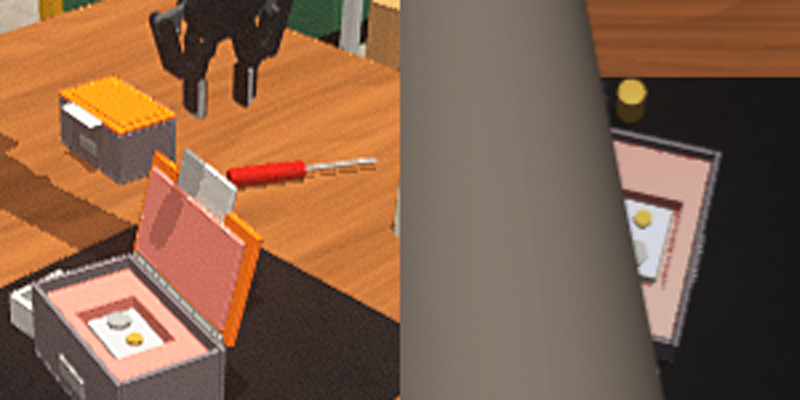

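The fingers hang above the tab, at (197,110) and (245,100) in the scene half, one on each side of the tab's edge. I'll descend astride it.

```bash
python3 -m jog '[{"x":0.0,"y":-0.008,"z":0.006,"ax":0.0,"ay":0.0,"az":0.0},{"x":0.0,"y":-0.01,"z":0.02,"ax":0.0,"ay":0.0,"az":0.0},{"x":0.0,"y":-0.01,"z":0.04,"ax":0.0,"ay":0.0,"az":0.0},{"x":0.0,"y":-0.01,"z":0.06,"ax":0.0,"ay":0.0,"az":0.0},{"x":0.0,"y":-0.01,"z":0.075,"ax":0.0,"ay":0.0,"az":0.0},{"x":0.0,"y":-0.01,"z":0.075,"ax":0.0,"ay":0.0,"az":0.0},{"x":0.0,"y":-0.01,"z":0.075,"ax":0.0,"ay":0.0,"az":0.0}]'
python3 - <<'E'
from h import *
import cv2
rows([W(a,.021) for a in np.linspace(1.62,1.18,12)])
s=cv2.cvtColor(read_camera("scene"),cv2.COLOR_RGB2BGR)[130:250,265:385]
cv2.imwrite("pics/c3.png",cv2.resize(s,(600,600),interpolation=cv2.INTER_CUBIC))
E
```

```text
t: 4.7
eef_pos: [0.5789, 0.0758, 0.2038]
tool_rot: [0.002, 0.11, 0.994, -0.003]
contact_force: [-0.3, -0.2, 0.1]
gripper_width: 0.499
grasp_force: 0.0
{"x":0.0,"y":-0.003,"z":-0.003,"ax":-0.005,"ay":0.005,"az":0.004},
{"x":0.0,"y":-0.008,"z":-0.003,"ax":-0.005,"ay":0.005,"az":0.004},
{"x":0.0,"y":-0.013,"z":-0.004,"ax":-0.035,"ay":0.005,"az":0.004},
{"x":0.0,"y":-0.018,"z":-0.004,"ax":-0.075,"ay":0.005,"az":0.004},
{"x":0.0,"y":-0.023,"z":-0.005,"ax":-0.115,"ay":0.005,"az":0.004},
{"x":0.0,"y":-0.027,"z":-0.005,"ax":-0.155,"ay":0.005,"az":0.004},
{"x":0.0,"y":-0.032,"z":-0.005,"ax":-0.195,"ay":0.004,"az":0.004},
{"x":0.0,"y":-0.037,"z":-0.005,"ax":-0.235,"ay":0.004,"az":0.005},
{"x":0.0,"y":-0.041,"z":-0.004,"ax":-0.275,"ay":0.004,"az":0.005},
{"x":0.0,"y":-0.046,"z":-0.004,"ax":-0.315,"ay":0.004,"az":0.005},
{"x":0.0,"y":-0.051,"z":-0.003,"ax":-0.355,"ay":0.004,"az":0.005},
{"x":0.0,"y":-0.055,"z":-0.002,"ax":-0.395,"ay":0.004,"az":0.005},
now u,v,z 0.0305 -0.0 0.2038 beta 1.575 q [-0.52  0.37  0.36  1.83 -0.14  0.97  1.25] F [-0.3 -0.2  0.1]
```

View pics/c3.png

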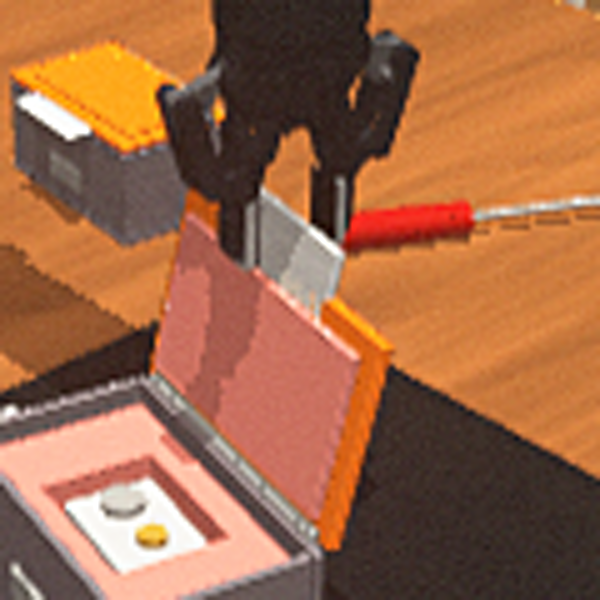

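One finger stands in front of the tab (235,230) and the other behind it (330,220), with nothing touching. I'll tip it forward now.

```bash
python3 -m jog '[{"x":0.0,"y":-0.003,"z":-0.003,"ax":0.0,"ay":0.0,"az":0.0},{"x":0.0,"y":-0.008,"z":-0.003,"ax":-0.005,"ay":0.0,"az":0.0},{"x":0.0,"y":-0.013,"z":-0.004,"ax":-0.035,"ay":0.0,"az":0.0},{"x":0.0,"y":-0.018,"z":-0.004,"ax":-0.075,"ay":0.0,"az":0.0},{"x":0.0,"y":-0.023,"z":-0.005,"ax":-0.115,"ay":0.0,"az":0.0},{"x":0.0,"y":-0.027,"z":-0.005,"ax":-0.155,"ay":0.0,"az":0.0},{"x":0.0,"y":-0.032,"z":-0.005,"ax":-0.195,"ay":0.0,"az":0.0},{"x":0.0,"y":-0.037,"z":-0.005,"ax":-0.235,"ay":0.0,"az":0.0},{"x":0.0,"y":-0.041,"z":-0.004,"ax":-0.275,"ay":0.0,"az":0.0},{"x":0.0,"y":-0.046,"z":-0.004,"ax":-0.315,"ay":0.0,"az":0.0},{"x":0.0,"y":-0.051,"z":-0.003,"ax":-0.355,"ay":0.0,"az":0.0},{"x":0.0,"y":-0.055,"z":-0.002,"ax":-0.395,"ay":0.0,"az":0.0}]'
python3 - <<'E'
from h import *
rows([W(a,.021) for a in np.linspace(1.14,.78,12)])
E
```

```text
t: 5.95
eef_pos: [0.5674, 0.0224, 0.2073]
tool_rot: [0.025, 0.107, 0.975, 0.194]
contact_force: [0.3, 0.1, -0.2]
gripper_width: 0.499
grasp_force: 0.1
{"x":0.001,"y":-0.006,"z":0.0,"ax":-0.038,"ay":0.005,"az":0.008},
{"x":0.001,"y":-0.01,"z":-0.001,"ax":-0.07,"ay":0.005,"az":0.008},
{"x":0.001,"y":-0.013,"z":-0.001,"ax":-0.103,"ay":0.005,"az":0.008},
{"x":0.001,"y":-0.017,"z":-0.001,"ax":-0.136,"ay":0.004,"az":0.008},
{"x":0.001,"y":-0.021,"z":-0.001,"ax":-0.169,"ay":0.004,"az":0.008},
{"x":0.001,"y":-0.025,"z":-0.001,"ax":-0.201,"ay":0.004,"az":0.008},
{"x":0.001,"y":-0.029,"z":-0.001,"ax":-0.234,"ay":0.004,"az":0.008},
{"x":0.001,"y":-0.033,"z":-0.001,"ax":-0.267,"ay":0.004,"az":0.008},
{"x":0.001,"y":-0.037,"z":0.0,"ax":-0.3,"ay":0.004,"az":0.008},
{"x":0.001,"y":-0.04,"z":0.0,"ax":-0.332,"ay":0.004,"az":0.008},
{"x":0.001,"y":-0.044,"z":0.001,"ax":-0.365,"ay":0.004,"az":0.008},
{"x":0.001,"y":-0.048,"z":0.002,"ax":-0.398,"ay":0.003,"az":0.008},
now u,v,z -0.024 -0.0008 0.2073 beta 1.178 q [-0.14  0.33  0.26  1.93 -0.6   0.93  1.82] F [ 0.3  0.1 -0.2]
```

```bash
python3 -m jog '[{"x":0.0,"y":-0.006,"z":0.0,"ax":-0.038,"ay":0.0,"az":0.0},{"x":0.0,"y":-0.01,"z":-0.001,"ax":-0.07,"ay":0.0,"az":0.0},{"x":0.0,"y":-0.013,"z":-0.001,"ax":-0.103,"ay":0.0,"az":0.0},{"x":0.0,"y":-0.017,"z":-0.001,"ax":-0.136,"ay":0.0,"az":0.0},{"x":0.0,"y":-0.021,"z":-0.001,"ax":-0.169,"ay":0.0,"az":0.0},{"x":0.0,"y":-0.025,"z":-0.001,"ax":-0.2,"ay":0.0,"az":0.0},{"x":0.0,"y":-0.029,"z":-0.001,"ax":-0.234,"ay":0.0,"az":0.0},{"x":0.0,"y":-0.033,"z":-0.001,"ax":-0.267,"ay":0.0,"az":0.0},{"x":0.0,"y":-0.037,"z":0.0,"ax":-0.3,"ay":0.0,"az":0.0},{"x":0.0,"y":-0.04,"z":0.0,"ax":-0.332,"ay":0.0,"az":0.0},{"x":0.0,"y":-0.044,"z":0.001,"ax":-0.365,"ay":0.0,"az":0.0},{"x":0.0,"y":-0.048,"z":0.002,"ax":-0.398,"ay":0.0,"az":0.0}]'
python3 - <<'E'
from h import *
import cv2
rows([W(a,.021) for a in np.linspace(.75,.39,12)])
s=cv2.cvtColor(read_camera("scene"),cv2.COLOR_RGB2BGR)[130:250,245:365]
cv2.imwrite("pics/c4.png",cv2.resize(s,(600,600),interpolation=cv2.INTER_CUBIC))
E
```

```text
t: 7.15
eef_pos: [0.5581, -0.0203, 0.1869]
tool_rot: [0.046, 0.1, 0.918, 0.382]
contact_force: [0.4, 0.3, -0.1]
gripper_width: 0.499
grasp_force: 0.0
{"x":0.001,"y":-0.003,"z":-0.001,"ax":-0.031,"ay":0.002,"az":0.009},
{"x":0.001,"y":-0.007,"z":-0.002,"ax":-0.064,"ay":0.001,"az":0.009},
{"x":0.001,"y":-0.011,"z":-0.002,"ax":-0.096,"ay":0.001,"az":0.009},
{"x":0.001,"y":-0.015,"z":-0.002,"ax":-0.129,"ay":0.001,"az":0.009},
{"x":0.001,"y":-0.018,"z":-0.002,"ax":-0.162,"ay":0.001,"az":0.009},
{"x":0.001,"y":-0.022,"z":-0.002,"ax":-0.195,"ay":0.001,"az":0.009},
{"x":0.001,"y":-0.026,"z":-0.002,"ax":-0.227,"ay":0.001,"az":0.009},
{"x":0.001,"y":-0.03,"z":-0.002,"ax":-0.26,"ay":0.001,"az":0.009},
{"x":0.002,"y":-0.034,"z":-0.002,"ax":-0.293,"ay":0.0,"az":0.009},
{"x":0.002,"y":-0.038,"z":-0.001,"ax":-0.326,"ay":0.0,"az":0.009},
{"x":0.002,"y":-0.041,"z":0.0,"ax":-0.358,"ay":0.0,"az":0.009},
{"x":0.002,"y":-0.045,"z":0.0,"ax":-0.391,"ay":0.0,"az":0.009},
now u,v,z -0.0677 -0.0012 0.1869 beta 0.781 q [ 0.21  0.47  0.17  1.95 -0.99  1.13  2.36] F [ 0.4  0.3 -0.1]
```

View pics/c4.png

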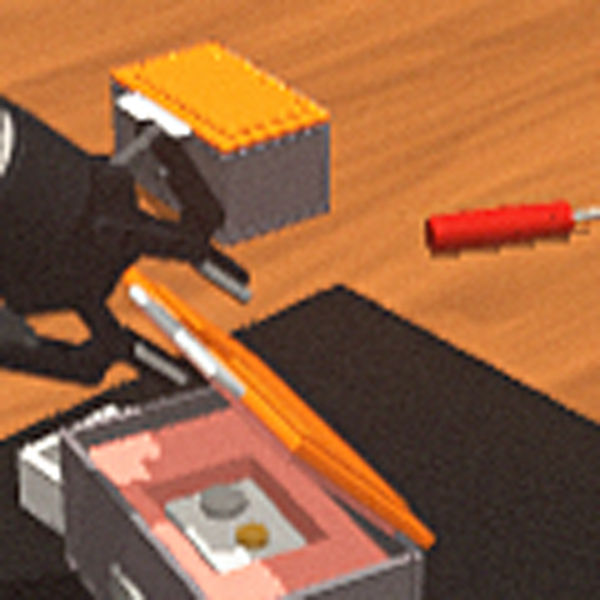

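The lid has tipped and lies between the fingers, with the front finger under the mid-tab around (165,365). I'll pause so it settles on that finger, then carry on lowering.

```bash
python3 -m jog '[{"x":0.0,"y":-0.002,"z":0.0,"ax":-0.01,"ay":0.0,"az":0.0},{"x":0.0,"y":-0.002,"z":0.0,"ax":-0.01,"ay":0.0,"az":0.0},{"x":0.0,"y":-0.002,"z":0.0,"ax":-0.01,"ay":0.0,"az":0.0},{"x":0.0,"y":-0.002,"z":0.0,"ax":-0.01,"ay":0.0,"az":0.0},{"x":0.0,"y":-0.003,"z":-0.001,"ax":-0.03,"ay":0.0,"az":0.0},{"x":0.0,"y":-0.007,"z":-0.002,"ax":-0.064,"ay":0.0,"az":0.0},{"x":0.0,"y":-0.011,"z":-0.002,"ax":-0.096,"ay":0.0,"az":0.0},{"x":0.0,"y":-0.015,"z":-0.002,"ax":-0.129,"ay":0.0,"az":0.0},{"x":0.0,"y":-0.018,"z":-0.002,"ax":-0.162,"ay":0.0,"az":0.0},{"x":0.0,"y":-0.022,"z":-0.002,"ax":-0.195,"ay":0.0,"az":0.0},{"x":0.0,"y":-0.022,"z":-0.002,"ax":-0.195,"ay":0.0,"az":0.0},{"x":0.0,"y":-0.022,"z":-0.002,"ax":-0.195,"ay":0.0,"az":0.0}]'
python3 - <<'E'
from h import *
import cv2
rows([W(a,.021) for a in np.linspace(.55,.22,12)])
s=cv2.cvtColor(read_camera("scene"),cv2.COLOR_RGB2BGR)[150:250,255:355]
cv2.imwrite("pics/c5.png",cv2.resize(s,(600,600),interpolation=cv2.INTER_CUBIC))
E
```

```text
t: 8.4
eef_pos: [0.554, -0.036, 0.1717]
tool_rot: [0.054, 0.095, 0.876, 0.469]
contact_force: [-1.0, -0.3, -0.7]
gripper_width: 0.498
grasp_force: 0.6
{"x":0.001,"y":-0.004,"z":-0.002,"ax":-0.037,"ay":-0.002,"az":0.007},
{"x":0.001,"y":-0.008,"z":-0.003,"ax":-0.067,"ay":-0.002,"az":0.007},
{"x":0.001,"y":-0.011,"z":-0.003,"ax":-0.097,"ay":-0.002,"az":0.007},
{"x":0.001,"y":-0.015,"z":-0.003,"ax":-0.127,"ay":-0.003,"az":0.007},
{"x":0.001,"y":-0.018,"z":-0.003,"ax":-0.157,"ay":-0.003,"az":0.007},
{"x":0.001,"y":-0.022,"z":-0.003,"ax":-0.187,"ay":-0.003,"az":0.007},
{"x":0.001,"y":-0.025,"z":-0.003,"ax":-0.217,"ay":-0.003,"az":0.007},
{"x":0.001,"y":-0.029,"z":-0.003,"ax":-0.237,"ay":-0.003,"az":0.007},
{"x":0.001,"y":-0.033,"z":-0.002,"ax":-0.237,"ay":-0.003,"az":0.007},
{"x":0.001,"y":-0.037,"z":0.0,"ax":-0.237,"ay":-0.003,"az":0.007},
{"x":0.001,"y":-0.041,"z":0.001,"ax":-0.237,"ay":-0.003,"az":0.007},
{"x":0.001,"y":-0.045,"z":0.002,"ax":-0.237,"ay":-0.003,"az":0.007},
now u,v,z -0.084 -0.0007 0.1717 beta 0.587 q [ 0.35  0.59  0.12  1.94 -1.09  1.27  2.54] F [-1.  -0.3 -0.7]
```

View pics/c5.png

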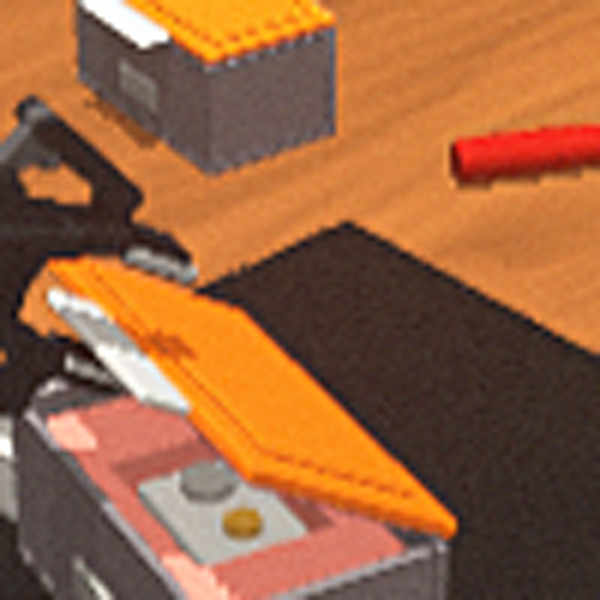

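The tab rests on the lower finger around (100,370), and grasp_force of 0.6 N agrees. I'll keep lowering.

```bash
python3 -m jog '[{"x":0.0,"y":-0.004,"z":-0.002,"ax":-0.037,"ay":0.0,"az":0.0},{"x":0.0,"y":-0.008,"z":-0.003,"ax":-0.067,"ay":0.0,"az":0.0},{"x":0.0,"y":-0.011,"z":-0.003,"ax":-0.097,"ay":0.0,"az":0.0},{"x":0.0,"y":-0.015,"z":-0.003,"ax":-0.127,"ay":0.0,"az":0.0},{"x":0.0,"y":-0.018,"z":-0.003,"ax":-0.157,"ay":0.0,"az":0.0},{"x":0.0,"y":-0.022,"z":-0.003,"ax":-0.187,"ay":0.0,"az":0.0},{"x":0.0,"y":-0.025,"z":-0.003,"ax":-0.217,"ay":0.0,"az":0.0},{"x":0.0,"y":-0.029,"z":-0.003,"ax":-0.237,"ay":0.0,"az":0.0},{"x":0.0,"y":-0.033,"z":-0.002,"ax":-0.237,"ay":0.0,"az":0.0},{"x":0.0,"y":-0.037,"z":0.0,"ax":-0.237,"ay":0.0,"az":0.0},{"x":0.0,"y":-0.041,"z":0.001,"ax":-0.237,"ay":0.0,"az":0.0},{"x":0.0,"y":-0.045,"z":0.002,"ax":-0.237,"ay":0.0,"az":0.0}]'
python3 - <<'E'
from h import *
rows([W(a,.021) for a in np.linspace(.2,-.04,12)])
E
```

```text
t: 9.65
eef_pos: [0.5493, -0.0583, 0.1334]
tool_rot: [0.065, 0.088, 0.815, 0.57]
contact_force: [0.0, 0.1, -1.3]
gripper_width: 0.497
grasp_force: 0.5
{"x":0.001,"y":-0.003,"z":0.0,"ax":0.0,"ay":-0.004,"az":0.008},
{"x":0.001,"y":-0.006,"z":0.001,"ax":0.0,"ay":-0.004,"az":0.008},
{"x":0.001,"y":-0.009,"z":0.001,"ax":0.0,"ay":-0.004,"az":0.008},
{"x":0.001,"y":-0.012,"z":0.002,"ax":0.0,"ay":-0.004,"az":0.008},
{"x":0.001,"y":-0.015,"z":0.003,"ax":0.0,"ay":-0.004,"az":0.008},
{"x":0.001,"y":-0.018,"z":0.003,"ax":0.0,"ay":-0.004,"az":0.008},
{"x":0.001,"y":-0.021,"z":0.004,"ax":0.0,"ay":-0.004,"az":0.008},
{"x":0.001,"y":-0.024,"z":0.005,"ax":0.0,"ay":-0.004,"az":0.008},
{"x":0.001,"y":-0.027,"z":0.006,"ax":0.0,"ay":-0.004,"az":0.008},
{"x":0.001,"y":-0.03,"z":0.007,"ax":0.0,"ay":-0.004,"az":0.008},
{"x":0.001,"y":-0.033,"z":0.008,"ax":0.0,"ay":-0.004,"az":0.008},
{"x":0.001,"y":-0.036,"z":0.009,"ax":0.0,"ay":-0.004,"az":0.008},
now u,v,z -0.1067 -0.0012 0.1334 beta 0.35 q [ 0.49  0.79  0.07  1.89 -1.16  1.43  2.72] F [ 0.   0.1 -1.3]
```

```bash
python3 -m jog '[{"x":0.0,"y":-0.003,"z":0.0,"ax":0.0,"ay":0.0,"az":0.0},{"x":0.0,"y":-0.006,"z":0.0,"ax":0.0,"ay":0.0,"az":0.0},{"x":0.0,"y":-0.009,"z":0.0,"ax":0.0,"ay":0.0,"az":0.0},{"x":0.0,"y":-0.012,"z":0.001,"ax":0.0,"ay":0.0,"az":0.0},{"x":0.0,"y":-0.014,"z":0.001,"ax":0.0,"ay":0.0,"az":0.0},{"x":0.0,"y":-0.016,"z":0.001,"ax":0.0,"ay":0.0,"az":0.0},{"x":0.0,"y":-0.018,"z":0.002,"ax":0.0,"ay":0.0,"az":0.0},{"x":0.0,"y":-0.02,"z":0.002,"ax":0.0,"ay":0.0,"az":0.0},{"x":0.0,"y":-0.022,"z":0.002,"ax":0.0,"ay":0.0,"az":0.0},{"x":0.0,"y":-0.024,"z":0.003,"ax":0.0,"ay":0.0,"az":0.0},{"x":0.0,"y":-0.026,"z":0.003,"ax":0.0,"ay":0.0,"az":0.0},{"x":0.0,"y":-0.026,"z":0.003,"ax":0.0,"ay":0.0,"az":0.0}]'
python3 - <<'E'
from h import *
import cv2
rows([W(a,.021) for a in (0,-.05)])
s=cv2.cvtColor(read_camera("scene"),cv2.COLOR_RGB2BGR)[170:270,245:345]
cv2.imwrite("pics/c6.png",cv2.resize(s,(600,600),interpolation=cv2.INTER_CUBIC))
E
```

```text
t: 10.85
eef_pos: [0.5481, -0.0646, 0.1078]
tool_rot: [0.065, 0.088, 0.815, 0.57]
contact_force: [-0.8, -0.2, -0.8]
gripper_width: 0.499
grasp_force: 0.7
{"x":0.001,"y":-0.004,"z":0.005,"ax":0.0,"ay":-0.004,"az":0.007},
{"x":0.001,"y":-0.01,"z":0.007,"ax":0.0,"ay":-0.004,"az":0.007},
now u,v,z -0.1131 -0.0014 0.1078 beta 0.35 q [ 0.5   0.84  0.07  1.88 -1.16  1.42  2.75] F [-0.8 -0.2 -0.8]
```

View pics/c6.png

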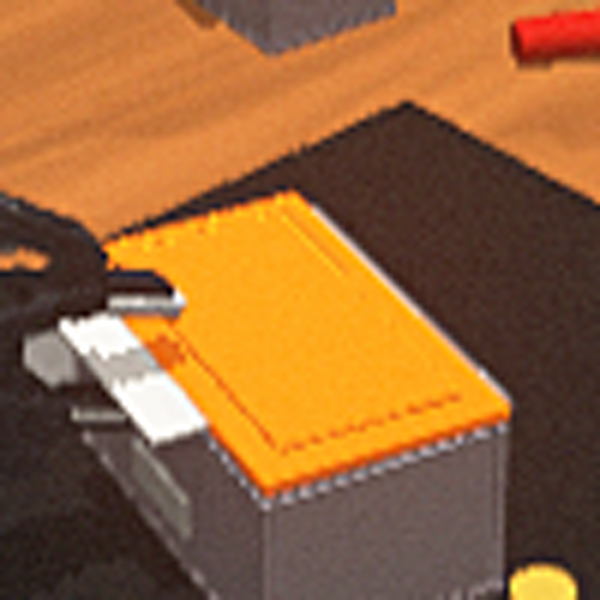

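Nearly shut, with the tab still on the lower finger. I'll lower slowly until it releases.

```bash
python3 -m jog '[{"x":0.0,"y":-0.002,"z":0.0,"ax":0.0,"ay":0.0,"az":0.0},{"x":0.0,"y":-0.003,"z":0.0,"ax":0.0,"ay":0.0,"az":0.0},{"x":0.0,"y":-0.004,"z":0.0,"ax":0.0,"ay":0.0,"az":0.0},{"x":0.0,"y":-0.006,"z":0.0,"ax":0.0,"ay":0.0,"az":0.0},{"x":0.0,"y":-0.007,"z":0.0,"ax":0.0,"ay":0.0,"az":0.0},{"x":0.0,"y":-0.008,"z":0.0,"ax":0.0,"ay":0.0,"az":0.0},{"x":0.0,"y":-0.01,"z":0.0,"ax":0.0,"ay":0.0,"az":0.0},{"x":0.0,"y":-0.011,"z":0.0,"ax":0.0,"ay":0.0,"az":0.0},{"x":0.0,"y":-0.012,"z":0.0,"ax":0.0,"ay":0.0,"az":0.0},{"x":0.0,"y":-0.013,"z":0.0,"ax":0.0,"ay":0.0,"az":0.0},{"x":0.0,"y":-0.014,"z":0.0,"ax":0.0,"ay":0.0,"az":0.0},{"x":0.0,"y":-0.014,"z":0.0,"ax":0.0,"ay":0.0,"az":0.0}]'
```

```text
t: 12.1
eef_pos: [0.5471, -0.0693, 0.0948]
tool_rot: [0.065, 0.088, 0.815, 0.57]
contact_force: [0.1, 0.1, -0.2]
gripper_width: 0.503
grasp_force: 0.0
```

```bash
python3 -m jog '[{"x":0.0,"y":-0.005,"z":-0.014,"ax":0.0,"ay":0.0,"az":0.0},{"x":0.0,"y":-0.01,"z":-0.028,"ax":0.0,"ay":0.0,"az":0.0},{"x":0.0,"y":-0.018,"z":-0.056,"ax":0.0,"ay":0.0,"az":0.0},{"x":0.0,"y":-0.026,"z":-0.085,"ax":0.0,"ay":0.0,"az":0.0},{"x":0.0,"y":-0.03,"z":-0.115,"ax":0.0,"ay":0.0,"az":0.0},{"x":0.0,"y":-0.02,"z":-0.14,"ax":0.0,"ay":0.0,"az":0.0},{"x":0.0,"y":0.0,"z":-0.15,"ax":0.0,"ay":0.0,"az":0.0},{"x":0.0,"y":0.0,"z":-0.15,"ax":0.0,"ay":0.0,"az":0.0},{"x":0.0,"y":0.0,"z":-0.15,"ax":0.0,"ay":0.0,"az":0.0},{"x":0.0,"y":0.0,"z":-0.15,"ax":0.0,"ay":0.0,"az":0.0}]'
python3 - <<'E'
from h import *
import cv2
s=cv2.cvtColor(read_camera("scene"),cv2.COLOR_RGB2BGR)[150:300,230:380]
t=cv2.cvtColor(read_camera("top"),cv2.COLOR_RGB2BGR)[90:240,230:380]
cv2.imwrite("pics/c7.png",cv2.resize(np.hstack([s,t]),(800,400),interpolation=cv2.INTER_CUBIC))
E
```

```text
t: 13.1
eef_pos: [0.5158, -0.2067, 0.1456]
tool_rot: [0.064, 0.088, 0.815, 0.57]
contact_force: [-0.7, -0.2, -0.4]
gripper_width: 0.5
grasp_force: 0.0
```

View pics/c7.png

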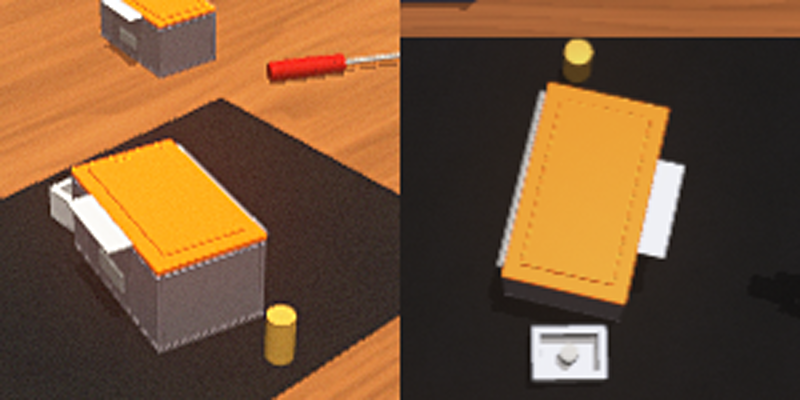

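The lid is flat on the rim, at (165,205) in the scene half. The housing and plug haven't moved, and the gripper is clear at the right edge of the top half.

```bash
python3 -c "
from station import *
print(hand_in())"
```

```text
the job is handed in; nothing more can be done
None
```

The lid was tipped forward, caught on the lower finger and lowered gently until shut; the last pictures show it flat on the rim, the housing and plug unmoved and the gripper clear, and the job is handed in with no verdict returned.

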